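# Aim the code scanner at a medicine carton

## Task

Draw the cordless barcode scanner up out of its charging cradle, tip its nose down and aim it at the barcode label on the long flat medicine carton (the oblong one, not the square one), as you would to scan it: the line of sight from its window meets the middle of the label, the window is 10 to 20 cm from the label, and the nose is tipped about 45 degrees down from level, or steeper. Finish still holding the scanner there, steady, up in the air and touching nothing but your gripper. Do not let the scanner touch the counter, and leave the cartons and everything else on the counter where they are.

Things in the scene. Friction and masses are not known exactly. Their poses are not given: they have to be found in the camera images.
- scanner: cordless barcode scanner, grey and black, pistol-shaped, 163 mm tall, 0.2 kg, upright in the cradle. Origin: middle of the underside of the handle's foot; z up the handle, nose along its own -x. Foot 36 (x) by 32 mm (y), handle 32 by 30 mm up to z 113 mm; above it the head, z 113 to 162 mm: 46 mm wide from x +34 (tail) to -56 mm, then a nose 62 mm wide to x -82 mm, z 109 to 163 mm
- scanner_grip (a point): middle of the scanner's head between its flat parallel sides (46 mm apart, at y -23 and +23 mm), at (-15, 0, 136) mm in the scanner's frame, axes as the scanner's: a good place to grip it from above. The head's top is 26 mm above it, the centre of mass about 25 mm below it and 8 mm nearer the nose
- scanner_window (a point): centre of the scanner's window on the front of its nose, at (-83, 0, 136) mm in the scanner's frame, axes as the scanner's: the line of sight leaves it along its -x
- cradle: charging cradle, fixed to the counter: black round foot 112 mm across, 14 mm high, with a grey open-topped socket 56 by 54 mm, rim 50 mm above the counter. Origin: middle of its underside, same heading as the scanner. The scanner's foot stands on the socket's floor, 14 mm above the counter, 36 mm deep in it with 2 mm play all round; nothing else holds it and it lifts straight up
- carton_long: the long flat medicine carton, plain pale board, 150 mm (x) by 70 mm (y), 35 mm high, lying loose on the counter with its barcode label up. Origin: middle of its underside
- carton_long_label (a point): middle of the long carton's white barcode label (52 by 42 mm), on the carton's top face at (38, 0, 35) mm in its frame, nearer one end; z points up out of the label
- carton_square: another carton of the same board, 92 by 92 mm, 45 mm high, with a like label: not the one to scan. Origin: middle of its underside
- vial: small closed amber vial, 32 mm across, 58 mm tall, standing near the cartons; origin under its middle
- highlighter: blue and black highlighter pen lying flat, 125 mm long (its x), 15 mm high; origin near its middle
- stapler: stapler, 135 mm long (its x), 34 mm wide, 40 mm high; origin under its middle
- dose_cards: stack of blister dose cards, 130 by 200 mm, 35 mm high, on the far side of the cartons; origin under its middle
- count_tray: white tablet counting tray, 210 by 150 mm, 24 mm high, at the left; origin under its middle
There are look-alikes about, which are no part of the job. What is shaped like the scanner but green is not meant.

How it is judged:
By the outcome, as a careful person would: the job done as asked, in the order asked, and still so for the second after the job is handed in, while the arm keeps its last pose, push and grip.
It also fails if it takes over 32 s, if anything falls off the work surface, if the arm or the gripper's body presses on something with over 40 N, if the wrist force passes 120 N, or if a joint passes its speed limit or range.

## Robot

A 6-joint arm with a two-finger parallel gripper is mounted at the origin on the work surface. World frame = base frame: x ahead of the robot, y to its left, z up, the work surface at z = 0. Lengths are in m, angles in rad, forces in N, time in s.
With the tool pointing down it reaches from about 0.25 to 0.775 m from the base axis. Payload 4 kg.
Tool frame: the origin (TCP) lies midway between the tips of the shut fingers; the grasp point (between the pads) lies 19 mm behind it; z points along the fingers, y is the line along which they close (so a half turn about z gives the same grasp; the last joint's range is limited). The gripper opens to 94 mm and grips with 3 to 60 N. Pads are 16 mm wide; open, the fingers measure 119 mm over their backs; the gripper's body (75 mm by 177 mm) begins 78 mm behind the grasp point.
Start: joints at [1.196, 0.087, 1.371, -0, 1.684, -0.103], TCP at [0.148, 0.53, 0.206] pointing down, gripper open.
Joint ranges: [-3.1, 3.1], [-0.76, 2.03], [0.27, 2.55], [-1.08, 4.22], [0.17, 2.65], [-2.57, 2.57]. Speed limits (rad/s): [2.79, 2.79, 3.14, 3.14, 3.14, 3.14].

## Interface

Orientations are given as [roll, pitch, yaw] about the fixed x, y, z axes, in that order (R = Rz(yaw) Ry(pitch) Rx(roll)).
In Python, from bench import robot gives the robot as it stands. The module is installed in compiled form; this text tells all that it offers.
- The arm moves only by the tool arm_command, never from a script. Its argument "targets" is a list of rows, each a list of 4 numbers: the shift along the world's x, y, z as a fraction of full scale, then the turn about the world's z as a fraction of full scale. A call has 1 to 8 rows; each row is the pose to reach, as a shift and turn from the pose commanded when the call began; what a row does not reach only later rows make up. Full scale, the value 1, is 0.5 m for a shift and 120 degrees for a turn. A row lasts 1/12 s, in which the tool goes at most 41.7 mm and 7.16 degrees, less where a joint would pass 70% of its speed; a pose out of reach is approached as far as the arm can. A call with a number of a shift or a turn outside -1 to 1 is refused whole. A call with a gripper value outside its range is refused whole. "claw" is the closure, from 0 (fully open) to 1 (shut), set as the call begins (left out, the last holds). The fingers move at their own pace and stop on an object; the grip force is fixed at half the most. Time passes only in rows, so rows that repeat a pose let the fingers close. It gives the time, the measured TCP pose, the force, the opening and the grip force at its end, in the units of the state.
- robot.get_obs(): the state, without advancing time (a new reading comes with each control period).
- robot.snapshot(name): name is "scene" or "top"; returns the picture (384x512x3 uint8, red, green, blue); there is no depth.
- robot.camera_info(name): a dict with "vfov" (degrees; the focal length in pixels is half the picture's height over the tangent of half this angle, whatever the lens; pixels are square), "cx", "cy" (the principal point, pixels), "extrinsics" (4x4, takes a point from camera to world coordinates). Camera axes: x right, y up, looking along -z (the intrinsics and any distortion apply to the point x, -y, -z); pixel columns grow to the right and rows downward; lengths in m; the calibration is good to about 2 mm. A picture is of the moment at which its call begins. camera_info takes no time and is no camera call.
- robot.close_job(): hands the job in; it is judged then, once.
The state is a dict: "time": time; "joint_positions": joint angles; "qvel": joint speeds; "joint_torque": joint torques, N m; "tool_pos": TCP position; "ee_rot": TCP orientation; "wrist_force": force on the tool from outside, world axes, zero at the start; "wrist_torque": the same for the moment, N m; "width": finger opening in m; "finger_force": force on a finger pad.
Only numpy, scipy, OpenCV 4.12 (cv2) and the standard library are available. Lean on these libraries where they do the work, as an engineer would, in place of code of your own. Each camera call takes 0.05 s, during which the arm holds its last target. There are 200 camera calls.

## Working session

There is one attempt and no reset: what is moved stays moved. The work goes in short steps, Python scripts to look and compute and a tool call to move; the robot and the scene stay as the last step left them, time stands still between calls to the robot, and variables do not carry over. Pictures are saved under pics/ and viewed, at most 10 in all, crops included, and the job is handed in when it is done.

Besides the shell and the picture viewer there is one more tool, called after "Emit:" by a JSON object that holds its "fn" and its "kwargs". arm_command: Moves the arm, as the interface text tells. Shift numbers are shares of 0.5 m and turn numbers shares of 120 degrees, none past 1 either way. Its arguments: {"type":"object","properties":{"targets":{"type":"array"},"claw":{"type":"number"}},"required":["targets"]}

```bash
mkdir -p pics; cat > h.py <<'E'
import numpy as np, cv2
from bench import robot
def snap(n,f=None):
    im=robot.snapshot(n)
    if f: cv2.imwrite('pics/'+f,im[:,:,::-1])
    return im
def K(n):
    c=robot.camera_info(n); f=192/np.tan(np.radians(c['vfov'])/2)
    return f,c['cx'],c['cy'],np.array(c['extrinsics'])
def ray(n,u,v):
    f,cx,cy,E=K(n); d=np.array([(u-cx)/f,-(v-cy)/f,-1.]); return E[:3,3],E[:3,:3]@d
def onz(n,u,v,z):
    o,d=ray(n,u,v); return o+d*(z-o[2])/d[2]
def proj(n,p):
    f,cx,cy,E=K(n); q=E[:3,:3].T@(np.array(p)-E[:3,3]); return cx-f*q[0]/q[2], cy+f*q[1]/q[2]
def tri(n1,p1,n2,p2):
    o1,d1=ray(n1,*p1); o2,d2=ray(n2,*p2)
    s=np.linalg.lstsq(np.c_[d1,-d2],o2-o1,rcond=None)[0]
    a,b=o1+s[0]*d1,o2+s[1]*d2; return (a+b)/2,np.linalg.norm(a-b)
E
python3 - <<'E'
from h import *
np.set_printoptions(precision=4,suppress=True)
for n in('scene','top'):
    snap(n,n+'0.png'); print({k:v for k,v in robot.camera_info(n).items()})
o=robot.get_obs(); print(o['tool_pos'],o['ee_rot'],o['time'],o['width'])
E
```

```text
{'vfov': 48.50915017501361, 'cx': 260.38364231871645, 'cy': 194.84981636859123, 'extrinsics': array([[ 0.8526, -0.4585,  0.2508,  0.8237],
       [ 0.5226,  0.741 , -0.4217, -0.5893],
       [ 0.0075,  0.4906,  0.8714,  1.313 ],
       [ 0.    ,  0.    ,  0.    ,  1.    ]])}
{'vfov': 51.28987350991356, 'cx': 251.3493679465351, 'cy': 191.47820554424442, 'extrinsics': array([[ 0.0069,  0.9787, -0.2052,  0.1461],
       [-1.    ,  0.0072,  0.0008, -0.0021],
       [ 0.0022,  0.2052,  0.9787,  1.5701],
       [ 0.    ,  0.    ,  0.    ,  1.    ]])}
[0.1475 0.5294 0.2044] [-3.1396 -0.0002  2.8698] 0.1 0.09399782314376713
```

View pics/scene0.png

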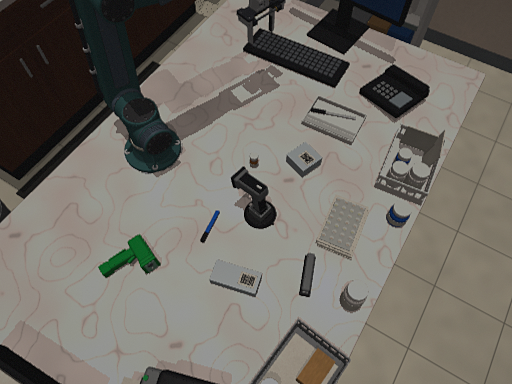

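View pics/top0.png

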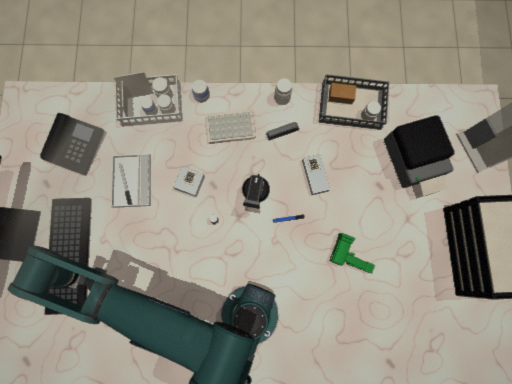

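The pictures show the scanner in its cradle at scene (255,195) and top (255,190). The long carton is at scene (236,278) and top (316,173), with its label at top (314,160). I'll zoom in on these.

```bash
python3 - <<'E'
from h import *
t=cv2.imread('pics/top0.png')[140:230,230:340]; s=cv2.imread('pics/scene0.png')[160:305,200:290]
cv2.imwrite('pics/ct.png',cv2.resize(t,None,fx=7,fy=6.6667//1 and 7,interpolation=cv2.INTER_CUBIC)[:600])
cv2.imwrite('pics/cs.png',cv2.resize(s,None,fx=4,fy=4,interpolation=cv2.INTER_CUBIC))
E
```

```text
(no output)
```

View pics/ct.png

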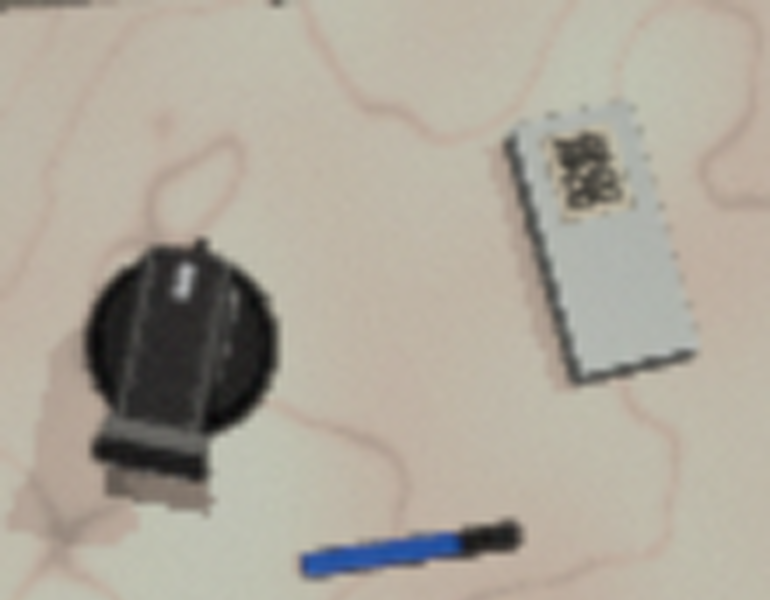

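View pics/cs.png

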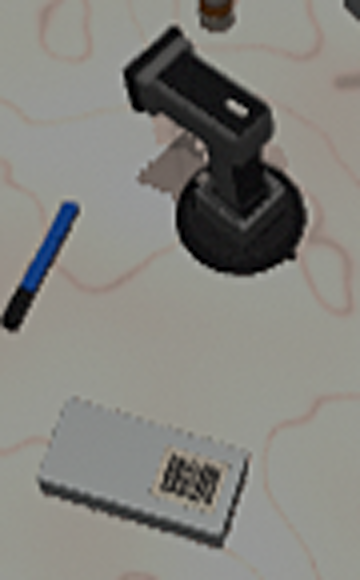

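The top crop shows the scanner's nose towards the robot, with the cradle disc centred near crop (181,342). In both crops the label is at the carton's far end. Next I'll measure these and cross-check between the two views.

```bash
python3 - <<'E'
from h import *
np.set_printoptions(precision=4,suppress=True)
T=lambda u,v:((u+.5)/7-.5+230,(v+.5)/7-.5+140); S=lambda u,v:((u+.5)/4-.5+200,(v+.5)/4-.5+160)
def pz(l,P,f,n,z):
    q=np.array([onz(n,*f(*p),z) for p in P])[:,:2]; print(l,q.tolist() if 0 else q.round(4).tolist()); return q
# carton by mask: pale bluish board
for n,(u,v) in(('top',(318,180)),('scene',(228,274))):
    im=cv2.imread(f'pics/{n}0.png'); h=cv2.cvtColor(im,cv2.COLOR_BGR2LAB).astype(int)
    m=(abs(h-h[v-1:v+2,u-1:u+2].mean((0,1)))*[.4,1,1]).max(2)<5
    m=cv2.morphologyEx(m.astype(np.uint8),cv2.MORPH_OPEN,np.ones((2,2)))
    k,lab=cv2.connectedComponents(m); c=max(cv2.findContours((lab==lab[v,u]).astype(np.uint8),0,2)[0],key=cv2.contourArea)[:,0]
    q=np.array([onz(n,*p,.035)[:2] for p in c]); r=cv2.minAreaRect((q*1000).astype(np.float32)); print(n,'carton',r)
lt=pz('label top',[(547,135),(612,128),(633,205),(565,220)],T,'top',.035)
ls=pz('label scene',[(168,445),(230,465),(212,510),(153,494)],S,'scene',.035)
print(lt.mean(0),ls.mean(0), np.linalg.norm(np.roll(lt,1,0)-lt,axis=1),np.linalg.norm(np.roll(ls,1,0)-ls,axis=1))
ct=pz('carton top',[(512,140),(630,103),(693,352),(577,382)],T,'top',.035)
cs=pz('carton scene',[(75,398),(250,455),(222,545),(42,480)],S,'scene',.035)
print(ct.mean(0),cs.mean(0),np.linalg.norm(np.roll(ct,1,0)-ct,axis=1),np.linalg.norm(np.roll(cs,1,0)-cs,axis=1))
a=pz('disc top l,r,b',[(85,342),(278,342),(181,435)],T,'top',.014)
b=pz('disc scene l,r,b',[(176,220),(306,215),(240,274)],S,'scene',.014)
# head sides top
L=pz('head L tail,nose; R',[(147,250),(120,415),(228,265),(203,430)],T,'top',.176)
N=pz('nose top front',[(98,440),(210,458)],T,'top',.177)
M=pz('scene nose front top',[(126,72),(178,27)],S,'scene',.177)
for l in(L[1]-L[0],L[3]-L[2]): print('heading',np.degrees(np.arctan2(l[1],l[0])))
for e in(N[1]-N[0],M[1]-M[0]): print('edge',np.linalg.norm(e),np.degrees(np.arctan2(e[1],e[0])))
E
```

```text
top carton ((543.8857421875, -262.9613037109375), (154.84066772460938, 70.08578491210938), 13.589133262634277)
scene carton ((464.3139953613281, -311.44793701171875), (372.0632019042969, 294.0362854003906), 79.27626037597656)
label top [[0.6026, -0.2273], [0.607, -0.2645], [0.5617, -0.2752], [0.5526, -0.2364]]
label scene [[0.5486, -0.2342], [0.5983, -0.2226], [0.6054, -0.2603], [0.56, -0.2734]]
[ 0.581  -0.2509] [ 0.5781 -0.2476] [0.0508 0.0375 0.0466 0.0398] [0.0408 0.0511 0.0383 0.0472]
carton top [[0.5995, -0.2073], [0.622, -0.2752], [0.4766, -0.3065], [0.459, -0.241]]
carton scene [[0.4648, -0.2402], [0.6074, -0.2075], [0.6263, -0.2793], [0.4809, -0.3091]]
[ 0.5393 -0.2575] [ 0.5448 -0.259 ] [0.1445 0.0715 0.1487 0.0678] [0.0707 0.1462 0.0742 0.1483]
disc top l,r,b [[0.4844, 0.0351], [0.4852, -0.0746], [0.4311, -0.0197]]
disc scene l,r,b [[0.4417, -0.0566], [0.5335, 0.0057], [0.5145, -0.0711]]
head L tail,nose; R [[0.4977, 0.0], [0.4115, 0.0131], [0.4901, -0.0416], [0.404, -0.029]]
nose top front [[0.3983, 0.0241], [0.3895, -0.0326]]
scene nose front top [[0.3866, -0.035], [0.3985, 0.0218]]
heading 171.39708056632173
heading 171.7130511402578
edge 0.05732634933016916 -98.84779957850373
edge 0.05803611842602475 78.10678031295917
```

Emit:
{"fn": "arm_command", "kwargs": {"targets": [[0.313,-0.545,0.05,0.0283],[0.313,-0.545,0.05,0.0567],[0.313,-0.545,0.05,0.0567],[0.313,-0.545,0.05,0.0567],[0.313,-0.545,0.05,0.0567],[0.313,-0.545,0.05,0.0567],[0.313,-0.545,0.05,0.0567],[0.313,-0.545,0.05,0.0567]], "claw": 0}}

```text
time: 0.77
tool_pos: [0.3052, 0.2542, 0.2306]
ee_rot: [-3.141, 0.001, 2.986]
wrist_force: [-0.2, -0.0, -0.0]
width: 0.094
finger_force: 0.0
```

Emit:
{"fn": "arm_command", "kwargs": {"targets": [[0.31,-0.54,0,0],[0.31,-0.54,0,0],[0.31,-0.54,0,0],[0.31,-0.54,0,0],[0.31,-0.54,0,0],[0.31,-0.54,0,0],[0.31,-0.54,0,0],[0.31,-0.54,0,0]]}}

```text
time: 1.43
tool_pos: [0.4602, -0.0167, 0.2295]
ee_rot: [-3.14, -0.001, 2.984]
wrist_force: [-0.4, 0.4, -0.3]
width: 0.0938
finger_force: 0.0
```

```bash
python3 - <<'E'
from h import *
a=snap('top'); b=snap('scene'); o=robot.get_obs(); print(o['time'],o['tool_pos'],o['ee_rot'])
c=np.hstack([cv2.resize(a[140:240,205:305],(400,400),interpolation=2),cv2.resize(b[130:230,200:300],(400,400),interpolation=2)])
cv2.imwrite('pics/pre.png',c[:,:,::-1])
E
```

```text
1.5333 [ 0.45977475 -0.01547808  0.2291727 ] [-3.14100806e+00 -2.42812846e-03  2.98333574e+00]
```

View pics/pre.png

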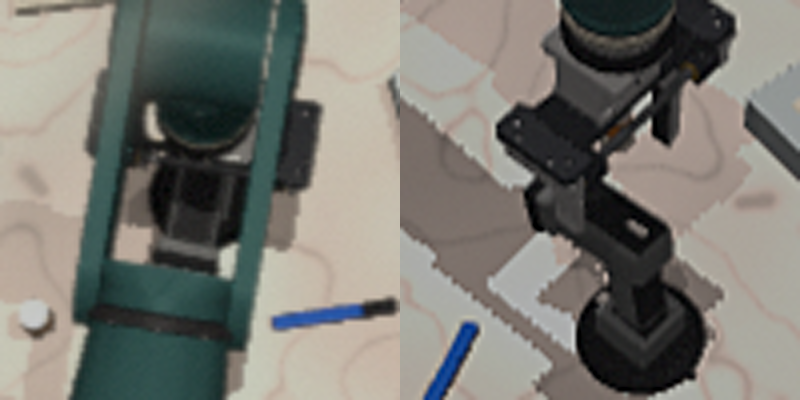

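The gripper straddles the head in line with it. I'll go down and close.

Emit:
{"fn": "arm_command", "kwargs": {"targets": [[0,0,-0.07,0],[0,0,-0.14,0],[0,0,-0.2,0],[0,0,-0.2,0],[0,0,-0.2,0]]}}

```text
time: 1.95
tool_pos: [0.4574, -0.0115, 0.1292]
ee_rot: [3.141, -0.005, 2.99]
wrist_force: [0.5, 1.0, 1.3]
width: 0.094
finger_force: 0.0
```

Emit:
{"fn": "arm_command", "kwargs": {"targets": [[0,0,0,0],[0,0,0,0],[0,0,0,0],[0,0,0,0],[0,0,0,0],[0,0,0,0],[0,0,0,0],[0,0,0,0]], "claw": 1}}

```text
time: 2.62
tool_pos: [0.4593, -0.0132, 0.1308]
ee_rot: [-3.141, 0.001, 2.988]
wrist_force: [0.4, -0.9, 1.4]
width: 0.0464
finger_force: 29.6
```

Emit:
{"fn": "arm_command", "kwargs": {"targets": [[0,0,0.02,0],[0,0,0.04,0],[0,0,0.06,0],[0,0,0.08,0],[0,0,0.11,0],[0,0,0.15,0],[0,0,0.15,0],[0,0,0.15,0]]}}

```text
time: 3.28
tool_pos: [0.4602, -0.0125, 0.2075]
ee_rot: [3.141, 0.004, 2.989]
wrist_force: [0.9, -0.2, -2.3]
width: 0.046
finger_force: 29.7
```

```bash
python3 - <<'E'
from h import *
a=snap('top'); b=snap('scene'); o=robot.get_obs(); print(o['time'],o['tool_pos'],o['ee_rot'],o['wrist_force'],o['width'])
c=np.hstack([cv2.resize(a[140:240,205:305],(400,400),interpolation=2),cv2.resize(b[130:230,200:300],(400,400),interpolation=2)])
cv2.imwrite('pics/lift.png',c[:,:,::-1])
E
```

```text
3.3833 [ 0.45885314 -0.01238363  0.20495752] [ 3.14106370e+00 -8.58220617e-04  2.98880514e+00] [ 0.02414475  0.6893869  -1.36167205] 0.04596429272282596
```

View pics/lift.png

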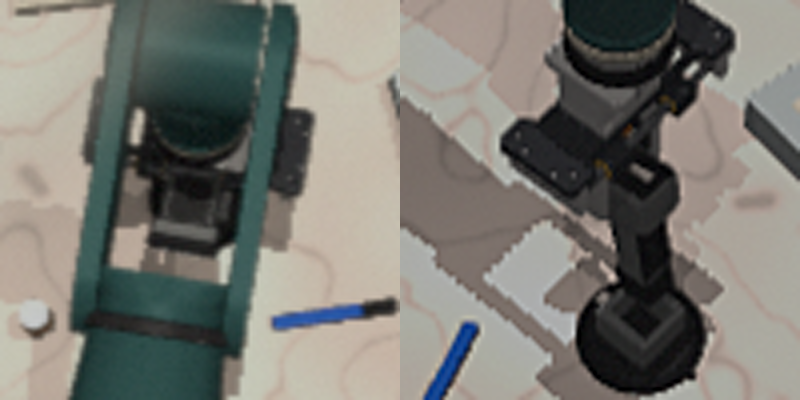

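The scanner is out of the cradle (the empty socket shows at crop (640,325)). The arm can only turn about z. So I'll lower the handle on the tail side of the socket and pull it nose-ward over the rear rim, so the scanner pivots in the pads.

Emit:
{"fn": "arm_command", "kwargs": {"targets": [[0.032,-0.005,0,0],[0.08,-0.0125,0,0],[0.128,-0.02,0,0],[0.128,-0.02,0,0],[0.128,-0.02,-0.04,0],[0.128,-0.02,-0.08,0],[0.128,-0.02,-0.108,0],[0.128,-0.02,-0.108,0]]}}

```text
time: 4.05
tool_pos: [0.5197, -0.022, 0.1461]
ee_rot: [3.141, -0.01, 2.989]
wrist_force: [-0.1, 0.9, -2.3]
width: 0.0459
finger_force: 29.9
```

```bash
python3 - <<'E'
from h import *
a=snap('top'); b=snap('scene'); o=robot.get_obs(); print(o['time'],o['tool_pos'],o['ee_rot'],o['wrist_force'],o['width'])
c=np.hstack([cv2.resize(a[140:240,205:305],(400,400),interpolation=2),cv2.resize(b[130:230,200:300],(400,400),interpolation=2)])
cv2.imwrite('pics/low.png',c[:,:,::-1])
E
```

```text
4.15 [ 0.5220225  -0.02241171  0.15029909] [ 3.14137758 -0.00317935  2.98865066] [ 0.00871172  0.27049173 -1.24658945] 0.0459025133904924
```

View pics/low.png

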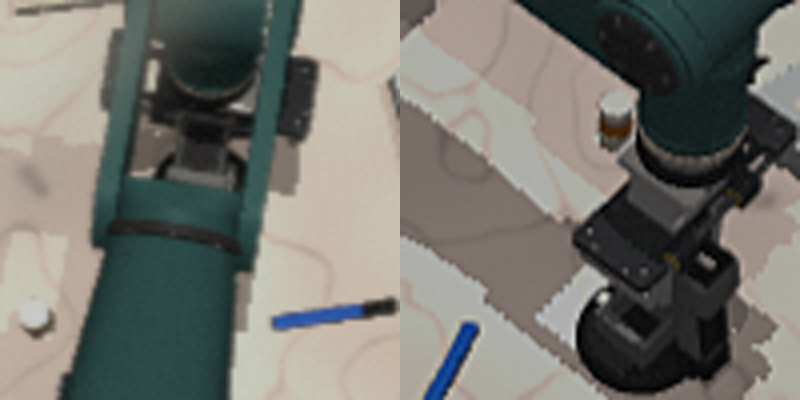

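The handle now stands behind the socket (scene crop (705,320)) with the nose over it. Next is the pivoting arc.

Emit:
{"fn": "arm_command", "kwargs": {"targets": [[-0.02,0.003,0,0],[-0.047,0.007,-0.006,0],[-0.074,0.012,-0.016,0],[-0.103,0.016,-0.026,0],[-0.128,0.02,-0.038,0],[-0.152,0.024,-0.056,0],[-0.175,0.027,-0.076,0],[-0.175,0.027,-0.076,0]]}}

```text
time: 4.82
tool_pos: [0.4358, -0.0091, 0.1153]
ee_rot: [3.141, 0.006, 2.989]
wrist_force: [0.8, -0.1, 0.2]
width: 0.0461
finger_force: 30.0
```

Emit:
{"fn": "arm_command", "kwargs": {"targets": [[-0.016,0.002,-0.018,0],[-0.03,0.005,-0.036,0],[-0.036,0.006,-0.052,0],[-0.036,0.006,-0.052,0],[-0.036,0.006,-0.052,0]]}}

```text
time: 5.23
tool_pos: [0.4189, -0.0064, 0.0884]
ee_rot: [3.141, 0.003, 2.989]
wrist_force: [3.5, -0.4, -0.0]
width: 0.0459
finger_force: 30.0
```

```bash
python3 - <<'E'
from h import *
a=snap('top'); b=snap('scene'); o=robot.get_obs(); print(o['time'],o['tool_pos'],o['ee_rot'],o['wrist_force'],o['width'])
c=np.hstack([cv2.resize(a[140:240,205:305],(400,400),interpolation=2),cv2.resize(b[130:230,200:300],(400,400),interpolation=2)])
cv2.imwrite('pics/tilt.png',c[:,:,::-1])
E
```

```text
5.3333 [ 0.41889924 -0.00638535  0.08846408] [3.14147146e+00 2.48087436e-03 2.98847190e+00] [ 3.64112807 -0.51007053  0.53493699] 0.045997231291061695
```

View pics/tilt.png

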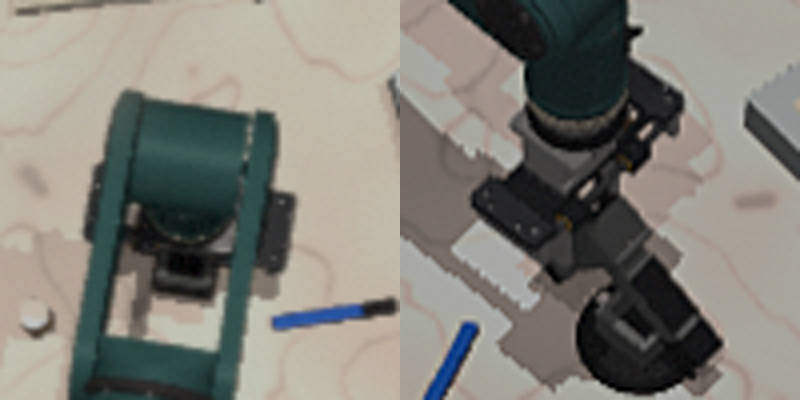

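Tilt estimated at 59° about the rim with about 3.6 N, and the nose is down in the scene crop. I'll lift straight off, then turn towards a side-on heading for the camera.

Emit:
{"fn": "arm_command", "kwargs": {"targets": [[0,0,0.03,0],[0,0,0.08,0],[0,0,0.15,0],[0,0,0.22,0],[0,0,0.29,-0.05],[0,0,0.34,-0.1],[0,-0.03,0.34,-0.15],[0,-0.06,0.34,-0.2]]}}

```text
time: 6.0
tool_pos: [0.4171, -0.0358, 0.2589]
ee_rot: [-3.141, -0.001, 2.567]
wrist_force: [0.0, -0.1, -2.3]
width: 0.0457
finger_force: 30.0
```

Emit:
{"fn": "arm_command", "kwargs": {"targets": [[0.018,-0.06,0,-0.05],[0.036,-0.12,0,-0.1],[0.054,-0.18,0,-0.15],[0.072,-0.24,0,-0.2],[0.09,-0.3,0,-0.25],[0.108,-0.36,0,-0.3],[0.126,-0.42,0,-0.35],[0.138,-0.5,0,-0.4]]}}

```text
time: 6.67
tool_pos: [0.4861, -0.2853, 0.2558]
ee_rot: [-3.138, -0.006, 1.729]
wrist_force: [0.8, 0.0, -1.2]
width: 0.0457
finger_force: 30.0
```

Emit:
{"fn": "arm_command", "kwargs": {"targets": [[0,-0.05,0,-0.05],[0,-0.057,0,-0.1],[0,-0.057,0,-0.15],[0,-0.057,0,-0.2],[0,-0.057,0,-0.25],[0,-0.057,0,-0.3],[0,-0.057,0,-0.35],[0,-0.057,0,-0.4]]}}

```text
time: 7.33
tool_pos: [0.4854, -0.3135, 0.2554]
ee_rot: [-3.134, -0.0, 0.889]
wrist_force: [-0.2, -0.4, -2.2]
width: 0.0458
finger_force: 30.0
```

Emit:
{"fn": "arm_command", "kwargs": {"targets": [[0,0,0,-0.05],[0,0,0,-0.1],[0,0,0,-0.133],[0,0,0,-0.133],[0,0,0,-0.133],[0,0,0,-0.133]]}}

```text
time: 7.83
tool_pos: [0.4862, -0.3142, 0.2565]
ee_rot: [-3.139, 0.001, 0.617]
wrist_force: [0.6, -0.3, -2.7]
width: 0.0459
finger_force: 30.0
```

```bash
python3 - <<'E'
from h import *
a=snap('top','t9.png'); b=snap('scene','s9.png'); o=robot.get_obs(); print(o['time'],o['tool_pos'],o['ee_rot'],o['wrist_force'],o['width'],o['joint_positions'])
print(proj('scene',[.488,-.315,.279]),proj('top',[.488,-.315,.279]))
c=np.hstack([cv2.resize(a[120:240,270:370],(400,480),interpolation=2),cv2.resize(b[200:320,150:250],(400,480),interpolation=2)])
cv2.imwrite('pics/fly.png',c[:,:,::-1])
E
```

```text
7.9333 [ 0.48639333 -0.31443035  0.25699404] [-3.14001775e+00  4.59929994e-04  6.16621038e-01] [ 0.38482156 -0.69284143 -1.89420918] 0.04571037399911524 [-6.71757104e-01  1.50357149e-01  1.19985838e+00 -2.88927716e-06
  1.79301781e+00  2.82417913e-01]
(np.float64(202.06490293161255), np.float64(252.94423837536544)) (np.float64(344.9999882856338), np.float64(171.24701112418603))
```

View pics/fly.png

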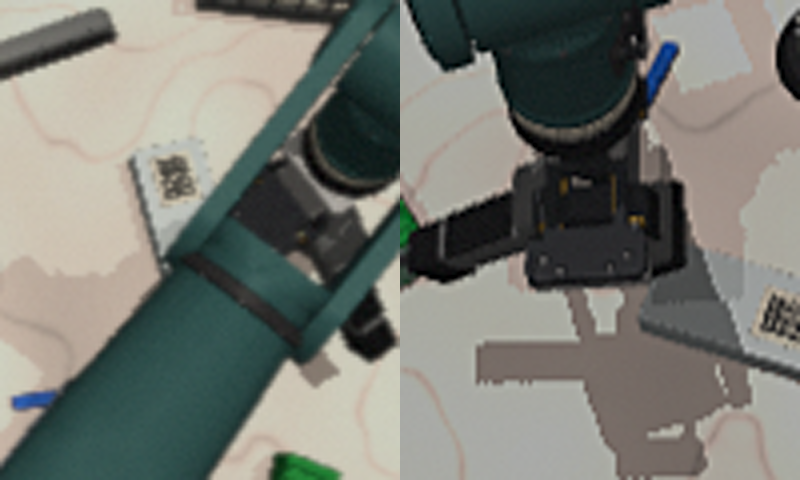

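The view shows the foot at the left (scene crop (430,250)) and the top view shows it at (370,345), with the scanner still tilted. I'll use the last picture on an enlarged, brightened composite to measure the tilt.

```bash
python3 - <<'E'
from h import *
a=cv2.imread('pics/t9.png');b=cv2.imread('pics/s9.png')
g=lambda x,k:cv2.resize((255*(x/255.)**.5).astype(np.uint8),None,fx=k,fy=k,interpolation=cv2.INTER_CUBIC)
o=np.zeros((600,800,3),np.uint8); o[:344]=g(b[237:280,150:250],8); o[350:598,:400]=g(a[183:214,330:380],8)
o[350:598,400:800]=g(a[150:181,320:370],8)
for u in range(0,100,10): cv2.putText(o,str(150+u),(u*8,10),0,.35,(0,0,255),1)
for v in range(0,40,10): cv2.putText(o,str(237+v),(0,v*8+8),0,.35,(0,0,255),1)
cv2.imwrite('pics/z.png',o)
E
```

```text
(no output)
```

View pics/z.png

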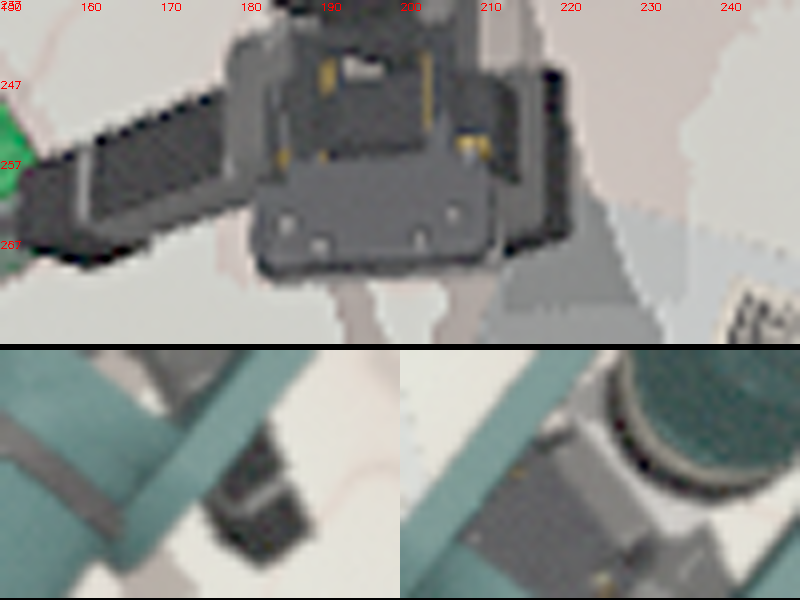

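```bash
cat >> h.py <<'E'
def inplane(n,p,G,yaw,lat):
    nn=np.array([np.cos(yaw),np.sin(yaw),0]); l=np.array([nn[1],-nn[0],0]); o,d=ray(n,*p)
    q=o+d*((G@l+lat-o@l)/(d@l))-G; return np.array([q@nn,q[2]])*1000
E
python3 - <<'E'
from h import *
G=np.array([.4864,-.3144,.276]); yaw=.6166
S=lambda x,y:(150+(x+.5)/8-.5,237+(y+.5)/8-.5); T=lambda x,y:(330+(x+.5)/8-.5,183+(y-350+.5)/8-.5)
for nm,n,p,lat,loc in [('foot far',  'scene',S(22,172),-.016,(-33,-136)),('foot near','scene',S(18,236),.016,(-33,-136)),
  ('footfront near','scene',S(95,265),.016,(3,-136)),
  ('nose far','scene',S(563,72),-.031,(67,27)),('nose near','scene',S(572,237),.031,(67,27)),
  ('foot top1','top',T(312,528),.016,(-33,-136)),('foot top2','top',T(265,568),-.016,(-33,-136))]:
    q=inplane(n,p,G,yaw,lat); th=np.degrees(np.arctan2(loc[1],loc[0])-np.arctan2(q[1],q[0]))%360
    print(nm,q.round(1),'dist',np.hypot(*q).round(1),'exp',np.hypot(*loc).round(1),'tilt',th.round(1))
# cross check by triangulating the foot's back edge middle
m=lambda a,b:((a[0]+b[0])/2,(a[1]+b[1])/2)
P,e=tri('scene',m(S(22,172),S(18,236)),'top',m(T(312,528),T(265,568))); q=P-G
nn=np.array([np.cos(yaw),np.sin(yaw),0]); print(P,e,q@nn,q@[nn[1],-nn[0],0],q[2])
for th in(50,55,60,65):
    r=np.radians(th); R=lambda a,b:(round(a*np.cos(r)+b*np.sin(r),1),round(-a*np.sin(r)+b*np.cos(r),1))
    print(th,'foot',R(-33,-136),'nose',R(67,27))
E
```

```text
foot far [-140.   -55.5] dist 150.6 exp 139.9 tilt 54.7
foot near [-134.3  -31.1] dist 137.8 exp 139.9 tilt 63.3
footfront near [-115.3  -62.7] dist 131.3 exp 136.0 tilt 62.7
nose far [ 45.1 -32.2] dist 55.4 exp 72.2 tilt 57.5
nose near [ 47.5 -22.8] dist 52.7 exp 72.2 tilt 47.6
foot top1 [-135.   -56.9] dist 146.5 exp 139.9 tilt 53.5
foot top2 [-136.6  -42.5] dist 143.1 exp 139.9 tilt 59.1
[ 0.37426296 -0.3925955   0.23012376] 0.0020997302090208832 -0.1367046141059246 -0.0010491478898157676 -0.045876237999420755
50 foot (np.float64(-125.4), np.float64(-62.1)) nose (np.float64(63.7), np.float64(-34.0))
55 foot (np.float64(-130.3), np.float64(-51.0)) nose (np.float64(60.5), np.float64(-39.4))
60 foot (np.float64(-134.3), np.float64(-39.4)) nose (np.float64(56.9), np.float64(-44.5))
65 foot (np.float64(-137.2), np.float64(-27.6)) nose (np.float64(52.8), np.float64(-49.3))
```

```bash
python3 - <<'E'
from h import *
G=np.array([.4864,-.3144,.276]); yaw=.6166
n=np.array([np.cos(yaw),np.sin(yaw),0]); l=np.array([n[1],-n[0],0]); z=np.array([0,0,1.])
for th in(54,58,62):
    r=np.radians(th); d=n*np.cos(r)-z*np.sin(r); up=n*np.sin(r)+z*np.cos(r)
    for nm,a,b,w in(('noseTopFront',67,27,31),('noseTopBack',41,27,31),('noseBotFront',67,-27,31),('footback',-33,-136,16),('footfront',3,-136,16)):
        for s in(-1,1):
            p=G+(d*a+up*b+l*s*w)/1000; u,v=proj('scene',p); U,V=proj('top',p)
            print(th,nm,'far' if s<0 else 'near','zoom',round((u-150+.5)*8),round((v-237+.5)*8),'top',round((U-330+.5)*8),round((V-183+.5)*8+350))
E
```

```text
54 noseTopFront far zoom 613 77 top -43 215
54 noseTopFront near zoom 618 251 top 71 136
54 noseTopBack far zoom 563 55 top -12 230
54 noseTopBack near zoom 567 232 top 103 150
54 noseBotFront far zoom 492 119 top 4 313
54 noseBotFront near zoom 494 291 top 116 235
54 footback far zoom 53 168 top 248 559
54 footback near zoom 47 258 top 307 517
54 footfront far zoom 131 195 top 200 530
54 footfront near zoom 128 284 top 258 489
58 noseTopFront far zoom 605 82 top -41 223
58 noseTopFront near zoom 610 256 top 73 144
58 noseTopBack far zoom 560 59 top -12 235
58 noseTopBack near zoom 563 236 top 104 154
58 noseBotFront far zoom 478 121 top 10 323
58 noseBotFront near zoom 480 293 top 122 245
58 footback far zoom 37 159 top 259 562
58 footback near zoom 31 250 top 318 519
58 footfront far zoom 111 188 top 212 538
58 footfront near zoom 107 277 top 270 496
62 noseTopFront far zoom 597 87 top -38 231
62 noseTopFront near zoom 601 261 top 75 152
62 noseTopBack far zoom 556 63 top -11 239
62 noseTopBack near zoom 559 239 top 104 159
62 noseBotFront far zoom 464 123 top 17 332
62 noseBotFront near zoom 465 295 top 129 254
62 footback far zoom 22 149 top 269 563
62 footback near zoom 17 241 top 329 521
62 footfront far zoom 92 180 top 224 544
62 footfront near zoom 88 270 top 283 502
```

```bash
cat > fit.py <<'E'
from h import *
from scipy.optimize import least_squares
# pose (tilt, in-plane offset of nominal grip point) from measured edge midpoints
def fit(G,yaw,obs):
    n=np.array([np.cos(yaw),np.sin(yaw),0]); l=np.array([n[1],-n[0],0]); z=np.array([0,0,1.])
    def res(p):
        r=p[0]; d=n*np.cos(r)-z*np.sin(r); up=n*np.sin(r)+z*np.cos(r); o=G+(n*p[1]+z*p[2]+l*p[3])/1000
        e=[np.subtract(proj(c,o+(d*a+up*b)/1000),px) for c,px,a,b in obs]
        return np.r_[np.ravel(e),np.array(p[1:])/10]
    s=least_squares(res,[1.,0,0,0]); return np.degrees(s.x[0]),s.x[1:],s.fun[:-3].reshape(-1,2)
E
python3 - <<'E'
from fit import *
np.set_printoptions(precision=2,suppress=True)
S=lambda x,y:(150+(x+.5)/8-.5,237+(y+.5)/8-.5); T=lambda x,y:(330+(x+.5)/8-.5,183+(y-350+.5)/8-.5)
G=np.array([.4864,-.3144,.276])
for o in fit(G,.6166,[('scene',S(567,154),67,27),('scene',S(20,204),-33,-136),('top',T(288,548),-33,-136)]): print(o)
for o in fit(G,.6166,[('scene',S(85,180),-33,-118),('scene',S(20,204),-33,-136),('top',T(288,548),-33,-136)]): print(o)
print(cv2.imread('pics/s9.png')[250:262:3,208:226].sum(2))
E
```

```text
52.45697559065906
[-11.84   6.22  -1.28]
[[ 1.68 -0.25]
 [-0.39  0.49]
 [ 0.45  1.18]]
60.215270325743184
[ 0.5  -4.48 -1.81]
[[-1.64  0.68]
 [ 1.26 -0.77]
 [-0.16 -0.47]]
[[ 72  83  76  73  47  27  47 150 125 126  15  12 118 390 476 454 447 450]
 [ 46  58  74  65  46  33  61 143 129 124  57  30  32 201 498 462 449 451]
 [215 151  83  69  44  25  49 148 131 117  48  35  46 157 286 482 458 451]
 [130 132 137 104  89  51  29 106 130 126  51  39  50 167 275 365 473 460]]
```

```bash
python3 - <<'E'
from h import *
np.set_printoptions(precision=4,suppress=True,linewidth=200)
im=cv2.imread('pics/tilt.png').astype(int).sum(2)
for x in(165,182,200): print(x,[(y,int(im[y,x])) for y in range(244,312,4)])
yaw=2.9885; n=np.array([np.cos(yaw),np.sin(yaw),0]); G=np.array([.4189,-.0064,.1075])
for y in(288,292,296):
    for z in(.055,.07,.085):
        p=onz('top',205+182.5/4-.5,140+(y+.5)/4-.5,z); print(y,z,'a',round((p-G)@n*1000,1),'lat',round((p-G)@[n[1],-n[0],0]*1000,1))
for th in(50,54,58,62):
    r=np.radians(th); print(th,'exp a,z',67*np.cos(r)+27*np.sin(r),107-67*np.sin(r)+27*np.cos(r))
E
```

```text
165 [(244, 113), (248, 121), (252, 99), (256, 104), (260, 100), (264, 96), (268, 126), (272, 217), (276, 227), (280, 179), (284, 124), (288, 67), (292, 140), (296, 260), (300, 425), (304, 511), (308, 510)]
182 [(244, 60), (248, 72), (252, 77), (256, 21), (260, 1), (264, 7), (268, 20), (272, 46), (276, 140), (280, 189), (284, 144), (288, 85), (292, 72), (296, 196), (300, 291), (304, 436), (308, 519)]
200 [(244, 68), (248, 93), (252, 106), (256, 62), (260, 36), (264, 18), (268, 29), (272, 46), (276, 82), (280, 178), (284, 205), (288, 121), (292, 52), (296, 83), (300, 224), (304, 355), (308, 477)]
288 0.055 a 34.8 lat 2.0
288 0.07 a 37.1 lat 1.6
288 0.085 a 39.5 lat 1.2
292 0.055 a 38.6 lat 1.4
292 0.07 a 40.9 lat 1.0
292 0.085 a 43.2 lat 0.6
296 0.055 a 42.4 lat 0.7
296 0.07 a 44.7 lat 0.4
296 0.085 a 46.9 lat -0.0
50 exp a,z 63.74996981321054 73.03028777256503
54 exp a,z 61.22507075171928 68.6660631887753
58 exp a,z 58.40188929984823 64.488597691816
62 exp a,z 55.294179713845715 60.51824347367096
```

```bash
python3 - <<'E'
from h import *
yaw=2.9885; n=np.array([np.cos(yaw),np.sin(yaw),0])
for f,G,x,r0,zz in(('pre',[.4595,-.013,.1495],180,(200,300),(.10,.115,.16,.175)),('lift',[.4589,-.0124,.224],188,(180,270),(.17,.19,.235,.25)),('low',[.522,-.0224,.1693],200,(100,200),(.12,.14,.18,.195))):
    im=cv2.imread(f'pics/{f}.png').astype(int).sum(2); print(f,[(y,int(im[y,x-3:x+4].mean())) for y in range(*r0,4)])
    for y in range(r0[0],r0[1],12): print(y,[ (z,round(float((onz('top',205+(x+.5)/4-.5,140+(y+.5)/4-.5,z)-G)@n*1000),1)) for z in zz])
E
```

```text
pre [(200, 93), (204, 125), (208, 133), (212, 134), (216, 135), (220, 127), (224, 118), (228, 117), (232, 118), (236, 132), (240, 217), (244, 299), (248, 312), (252, 226), (256, 124), (260, 89), (264, 78), (268, 161), (272, 222), (276, 223), (280, 225), (284, 223), (288, 225), (292, 220), (296, 213)]
200 [(0.1, 0.7), (0.115, 3.8), (0.16, 13.4), (0.175, 16.5)]
212 [(0.1, 12.0), (0.115, 15.1), (0.16, 24.3), (0.175, 27.3)]
224 [(0.1, 23.4), (0.115, 26.3), (0.16, 35.1), (0.175, 38.1)]
236 [(0.1, 34.7), (0.115, 37.5), (0.16, 46.0), (0.175, 48.8)]
248 [(0.1, 45.9), (0.115, 48.6), (0.16, 56.8), (0.175, 59.5)]
260 [(0.1, 57.2), (0.115, 59.7), (0.16, 67.5), (0.175, 70.1)]
272 [(0.1, 68.3), (0.115, 70.8), (0.16, 78.3), (0.175, 80.7)]
284 [(0.1, 79.5), (0.115, 81.9), (0.16, 89.0), (0.175, 91.3)]
296 [(0.1, 90.6), (0.115, 92.9), (0.16, 99.6), (0.175, 101.9)]
lift [(180, 47), (184, 53), (188, 51), (192, 50), (196, 73), (200, 103), (204, 122), (208, 124), (212, 125), (216, 123), (220, 135), (224, 238), (228, 310), (232, 310), (236, 239), (240, 131), (244, 90), (248, 87), (252, 197), (256, 336), (2
[... 681 characters left out ...]
52, 125), (156, 124), (160, 128), (164, 129), (168, 127), (172, 237), (176, 311), (180, 308), (184, 245), (188, 200), (192, 195), (196, 197)]
100 [(0.12, -29.7), (0.14, -24.2), (0.18, -13.0), (0.195, -8.8)]
112 [(0.12, -18.2), (0.14, -12.8), (0.18, -2.0), (0.195, 2.1)]
124 [(0.12, -6.7), (0.14, -1.5), (0.18, 9.0), (0.195, 13.0)]
136 [(0.12, 4.7), (0.14, 9.8), (0.18, 20.0), (0.195, 23.8)]
148 [(0.12, 16.1), (0.14, 21.1), (0.18, 30.9), (0.195, 34.7)]
160 [(0.12, 27.5), (0.14, 32.3), (0.18, 41.9), (0.195, 45.4)]
172 [(0.12, 38.8), (0.14, 43.5), (0.18, 52.7), (0.195, 56.2)]
184 [(0.12, 50.1), (0.14, 54.6), (0.18, 63.6), (0.195, 66.9)]
196 [(0.12, 61.4), (0.14, 65.7), (0.18, 74.4), (0.195, 77.6)]
```

```bash
python3 - <<'E'
from fit import *
np.set_printoptions(precision=2,suppress=True)
S=lambda x,y:(150+(x+.5)/8-.5,237+(y+.5)/8-.5); T=lambda x,y:(330+(x+.5)/8-.5,183+(y-350+.5)/8-.5)
G=np.array([.4864,-.3144,.276])
for nz in((67,27),(64,25),(63,27)):
  for ft in((-33,-136),(-31,-134)):
    print(nz,ft,*fit(G,.6166,[('scene',S(567,154),*nz),('scene',S(20,204),*ft),('top',T(288,548),*ft)])[:2])
# handle edge direction in the scene view: slope of image line against tilt, far back edge and near front edge
n=np.array([np.cos(.6166),np.sin(.6166),0]); l=np.array([n[1],-n[0],0]); z=np.array([0,0,1.])
b=cv2.imread('pics/s9.png').astype(int).sum(2)
pts=[]
for u in range(162,177):
    c=b[244:262,u]; k=np.argmin(np.diff(c)); d=np.diff(c); 
    kk=max(0,k-1); w=-np.minimum(d[kk:k+2],0); pts.append((u,244.5+kk+(w*np.arange(len(w))).sum()/w.sum()))
pts=np.array(pts); print('upper edge slope',np.polyfit(*pts.T,1)[0], pts[[0,-1]])
for th in(48,52,56,60):
    r=np.radians(th); d=n*np.cos(r)-z*np.sin(r); up=n*np.sin(r)+z*np.cos(r)
    q=[proj('scene',G+(-11.8*n+6*z-l*15+d*-31+up*v)/1000) for v in(-110,-60)]; print(th,(q[1][1]-q[0][1])/(q[1][0]-q[0][0]),q)
E
```

```text
(67, 27) (-33, -136) 52.45697559065906 [-11.84   6.22  -1.28]
(67, 27) (-31, -134) 53.75462788668635 [-12.36   5.54  -1.45]
(64, 25) (-33, -136) 53.89532959449486 [-9.28  4.92 -1.37]
(64, 25) (-31, -134) 55.06695965786392 [-9.95  4.38 -1.5 ]
(63, 27) (-33, -136) 53.90834222542656 [-9.66  4.32 -1.22]
(63, 27) (-31, -134) 55.13899023303775 [-10.29   3.72  -1.36]
upper edge slope -0.3972912683460131 [[162.   253.09]
 [176.   247.45]]
48 -0.4676896163246862 [(np.float64(161.04994677071033), np.float64(256.3662619323053)), (np.float64(172.81400246425648), np.float64(250.86433523856846))]
52 -0.4069364827160649 [(np.float64(159.2834809173048), np.float64(255.44773278654333)), (np.float64(172.1142172867224), np.float64(250.22643805771543))]
56 -0.3544228582340225 [(np.float64(157.67599976859253), np.float64(254.4778612770663)), (np.float64(171.53011014585832), np.float64(249.56764787886613))]
60 -0.3081441208739401 [(np.float64(156.23757686577898), np.float64(253.46012843901883)), (np.float64(171.06577517847086), np.float64(248.89090630580995))]
```

The edge fits and the handle slope agree on about 53° nose-down, with the grip point shifted about 11 mm. Next comes the descent to aim with the window 13 cm from the label.

Emit:
{"fn": "arm_command", "kwargs": {"targets": [[0.003,0,-0.03,0],[0.006,0.001,-0.07,0],[0.009,0.002,-0.11,0],[0.0136,0.0026,-0.15,0],[0.0136,0.0026,-0.17,0],[0.0136,0.0026,-0.175,0],[0.0136,0.0026,-0.175,0],[0.0136,0.0026,-0.175,0]]}}

```text
time: 8.6
tool_pos: [0.4938, -0.3138, 0.1713]
ee_rot: [3.14, -0.0, 0.616]
wrist_force: [0.2, -0.8, -2.1]
width: 0.0456
finger_force: 30.0
```

Emit:
{"fn": "arm_command", "kwargs": {"targets": [[0,0,0,0],[0,0,0,0],[0,0,0,0],[0,0,0,0]]}}

```text
time: 8.93
tool_pos: [0.4937, -0.3136, 0.1708]
ee_rot: [3.14, -0.0, 0.616]
wrist_force: [-0.2, -0.3, -2.0]
width: 0.0457
finger_force: 30.0
```

```bash
python3 - <<'E'
from fit import *
np.set_printoptions(precision=3,suppress=True,linewidth=180)
b=snap('scene','sf.png'); a=snap('top','tf.png'); o=robot.get_obs(); print(o['time'],o['tool_pos'],o['ee_rot'],o['wrist_force'],o['width'],o['qvel'])
G=np.array(o['tool_pos'])+[0,0,.019]; yaw=o['ee_rot'][2]
n=np.array([np.cos(yaw),np.sin(yaw),0]); l=np.array([n[1],-n[0],0]); z=np.array([0,0,1.])
for th,dn,dz in((52.5,-12,6.2),(53.3,-11,5.5),(55,-10,4.4)):
    r=np.radians(th); d=n*np.cos(r)-z*np.sin(r); up=n*np.sin(r)+z*np.cos(r); g=G+(dn*n+dz*z-1.3*l)/1000
    w=g+d*.068; s=(.035-w[2])/d[2]; print(th,'hit',w+s*d,'dist',s)
    print(' nose edge pred',[np.round(proj('scene',g+(d*65+up*26+l*k)/1000),1) for k in(-31,31)],'foot',[np.round(proj('scene',g+(d*-33+up*-136+l*k)/1000),1) for k in(-16,16)])
# label seen in scene: light patch position check, carton unmoved
s0=cv2.imread('pics/scene0.png').astype(int); s1=b[:,:,::-1].astype(int)
print('label crop diff',abs(s0-s1)[275:290,240:256].mean(), 'others', [abs(s0-s1)[y:y+8,x:x+8].mean().round(1) for x,y in((300,155),(251,158),(305,270),(340,225))])
# dark->light step right of nose on rows through it
g=s1.sum(2)
for v in(258,264,270,276): print(v,g[v,205:240])
E
```

```text
9.0333 [ 0.494 -0.313  0.17 ] [ 3.141 -0.     0.616] [ 0.286 -0.492 -1.995] 0.04576203863519883 [ 0.     0.003  0.006  0.001 -0.002 -0.001]
52.5 hit [ 0.584 -0.248  0.035] dist 0.13437687862192363
 nose edge pred [array([225.5, 257.4]), array([226.1, 278.3])] foot [array([160.6, 268.8]), array([160. , 279.6])]
53.3 hit [ 0.581 -0.25   0.035] dist 0.1313779354612296
 nose edge pred [array([225.7, 257.6]), array([226.3, 278.4])] foot [array([160.6, 268.7]), array([160. , 279.4])]
55 hit [ 0.575 -0.254  0.035] dist 0.12580574553801477
 nose edge pred [array([225.7, 257.9]), array([226.3, 278.8])] foot [array([160.2, 268.4]), array([159.6, 279.1])]
label crop diff 12.841666666666667 others [np.float64(11.0), np.float64(8.5), np.float64(9.2), np.float64(14.9)]
258 [ 37  43  47  47 119  78  73  59 116 127 187 400 339 309 144 160 174  79  68 151 370 474 450 451 448 446 445 446 444 441 442 487 500 494 495]
264 [ 76  71  68  81 149  58  77  67  60  73  78  81  60  43  50 142 122  97  75  23  82 241 323 430 425 411 392 426 475 441 458 500 501 499 496]
270 [100 101  99 117 122 139 132 126 117 202 155  85  34  28  55 143 130 124  44  27  82 251 229 217 322 432 418 410 416 476 464 466 466 467 466]
276 [137 128 135 134 132 135 127 119 255 118 137 129  85 128 124 123 121  99  30  38  68 196 239 226 229 226 217 218 321 430 480 465 469 468 476]
```

```bash
python3 -c "
from bench import robot
print(robot.close_job())"
```

```text
the job is handed in; nothing more can be done
None
```

The job is handed in at about 9 s: the scanner is out of its cradle and held steady in the air, touching only the gripper, nose tipped about 53° down, with its line of sight estimated within a few mm of the middle of the long carton's label from about 13 cm.

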